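Kit the black accessory set for a laptop

ROBOT

A 6-joint arm with a two-finger parallel gripper is mounted at the origin on the work surface. World frame = base frame: x ahead of the robot, y to its left, z up, the work surface at z = 0. Lengths are in m, angles in degrees, forces in N, time in s.
With the tool pointing down it reaches from about 0.35 to 0.875 m from the base axis. Payload 4.2 kg.
Tool frame: the origin (TCP) lies on the centre line of the jaws, within the pads' length; the fingertips stand 8 mm ahead of it and the grasp point (between the pads) lies 11 mm behind it; z points along the fingers, y is the direction in which the jaws open and shut (so a half turn about z gives the same grasp; the last joint's range is limited). The gripper opens to 87 mm and grips with 3 to 60 N. Pads are 19 mm wide; open, the fingers measure 117 mm over their backs; the gripper's body (75 mm by 190 mm) begins 51 mm behind the grasp point.
Start: joints at [78.644, 22.042, 0.453, 0, -68.411, -14.817], TCP at [0.276, 0.561, 0.231] pointing down, gripper open.
Joint ranges: [-179.83, 179.83], [-69.29, 118.12], [-61.27, 80.66], [-181.25, 117.63], [-171.15, -9.14], [-177.46, 177.46]. Speed limits (degrees/s): [159.86, 159.86, 180, 180, 180, 180].

INTERFACE

Orientations are given as a 3x3 rotation matrix whose columns are the frame's x, y, z axes.
In Python, from station import sense, capture, finish_job, recognise gives the robot as it stands.
- The arm moves only by the tool apply_moves, never from a script. Its argument "plan" is a list that holds one entry, the list of rows, each a list of 7 numbers: the opening in per cent of the stroke, from 0 (shut) to 100 (fully open), then the shift along the world's x, y, z in units of 25 mm (1.0 is 25 mm), then the turn, a rotation vector about the world's x, y, z in rad. A call has 1 to 12 rows; each row shifts and turns the pose as measured when the row begins; what a row does not reach is not made up. A row lasts 1/12 s, in which the tool goes at most 41.7 mm and 7.16 degrees, less where a joint would pass 70% of its speed; a pose out of reach is approached as far as the arm can. A call is refused whole if a number of a shift passes 1 or a number of a turn 0.125, either way. A call with a gripper value outside its range is refused whole. The fingers move at their own pace and stop on an object; the grip force is fixed at half the most. Time passes only in rows, so rows that do not move let the fingers close. It gives the time, the measured TCP pose, the force and the opening at its end, in the units of the state.
- sense(): the state, without advancing time (a new reading comes with each control period).
- capture(name): name is "scene" or "top" or "wrist"; returns a dict with "pixels" (400x640x3 uint8, red, green, blue), "depth" (400x640 float32, m along the optical axis (not along the pixel's ray), 0 where there is no reading), "mtx" (3x3 intrinsics, pixels), "R" (3x3) and "t" (3): a world point X has camera coordinates R X + t; the wrist camera has in their place "mount" (4x4, takes a point from camera to tool coordinates, whose origin is the TCP and whose axes are the flange's). Camera axes: x right, y down, z forward; pixel columns grow to the right and rows downward; lengths in m; the calibration is good to about 2 mm. A picture is of the moment at which its call begins: read the wrist's pose just before it.
- finish_job(): hands the job in, once; it reports no verdict.
Trained networks look in a picture, given as the dict that the camera call returned (one of the last four; its "shot" number tells which), for a name from the list of things; names that differ only in an ending like _2 or _b are one class to them, and where a whole thing is asked for, a point or a joint stands for the part that bears it (a point fixed in the world has none). Each returns a list of dicts, best first, with "score" (0 to 1); they miss things now and then, are a little off and sometimes report something else, mostly with a low value. They report only what shows in the picture. A call takes as long as a camera call. They do not tell look-alikes from the thing itself.
- recognise(label, picture): "at" ([x, y, z] in m, in the coordinates of the camera as it stood for that picture, good to about 4 mm: the middle of the surface that is visible of it).
The state is a dict: "time_s": time; "joints": joint angles; "joint_velocities": joint speeds; "effort": joint torques, N m; "tcp_pos": TCP position; "ee_rot": TCP orientation; "wrist_force": force on the tool from outside, world axes, zero at the start; "moment": the same for the moment, N m; "gripper_width": opening from 0.0 (shut) to 1.0 (fully open).
Only numpy, scipy, OpenCV 4.12 (cv2) and the standard library are available. Lean on these libraries where they do the work, as an engineer would, in place of code of your own. Each camera call takes 0.05 s, during which the arm holds its last target.

TASK

Pack this laptop's accessory kit: set the black mouse, the black charger, the black port hub and the black round speaker down gently, without dropping them, each flat on the floor of the pocket shaped for it in the kit tray. The white mouse and the white charger belong to another order: leave them where they lie.

Things in the scene. Friction and masses are not known exactly. Their poses are not given: they have to be found in the camera images.
- black_mouse: Black computer mouse, lying on the bench: 104 mm long (its x, the wheel near the +x end), 60 mm wide (y), 36 mm high; the sides are upright from 5 to 19 mm above its underside and curve in above that. About 90 g. Origin: centre of its underside, z up.
- black_charger: Black plug-in charger, lying on its side on the bench: body 60 mm long, 52 mm wide (y), 30 mm high, with two round steel pins, 18 mm long, standing out level from its +x end: 78 mm over all. About 120 g. Origin: on the underside, in the middle of the over-all length, so that the body spans x = -39 to +21 mm and the pins +21 to +39 mm; z up.
- black_hub: Black oblong port hub with a row of metal ports along one long side: 116 mm long (its x), 40 mm wide (y), 24 mm high, upright flat sides. About 120 g. Origin: centre of its underside, z up.
- black_speaker: Black round speaker puck, 60 mm in diameter, 34 mm high, side upright from 3 to 29 mm above its underside. About 150 g. Origin: centre of its underside, z up.
- white_mouse: White mouse of the same shape as the black one; belongs to another order and stays where it lies. 104 mm long (its x, the wheel near the +x end), 60 mm wide (y), 36 mm high; the sides are upright from 5 to 19 mm above its underside and curve in above that. About 90 g. Origin: centre of its underside, z up.
- white_charger: White charger of the same shape as the black one; belongs to another order and stays where it lies. body 60 mm long, 52 mm wide (y), 30 mm high, with two round steel pins, 18 mm long, standing out level from its +x end: 78 mm over all. About 120 g. Origin: on the underside, in the middle of the over-all length, so that the body spans x = -39 to +21 mm and the pins +21 to +39 mm; z up.
- mouse_pocket: Light-grey insert fixed in the black kit tray, with a blue-floored recess 8 mm deep: 120 (x) x 76 (y) mm with cut-off corners, for the mouse, either way round. Insert 144 (x) x 100 (y) x 11 mm; origin: centre of its underside, 4 mm above the bench, z up; recess centred on it, floor 3 mm and rim 11 mm above the origin.
- charger_pocket: Light-grey insert fixed in the black kit tray, with a blue-floored recess 8 mm deep: a rectangle 94 (x) x 68 (y) mm, for the charger with its pins, either way round. Insert 144 (x) x 100 (y) x 11 mm; origin: centre of its underside, 4 mm above the bench, z up; recess centred on it, floor 3 mm and rim 11 mm above the origin.
- hub_pocket: Light-grey insert fixed in the black kit tray, with a blue-floored recess 8 mm deep: a long narrow rectangle 132 (x) x 56 (y) mm, for the hub, either way round. Insert 144 (x) x 100 (y) x 11 mm; origin: centre of its underside, 4 mm above the bench, z up; recess centred on it, floor 3 mm and rim 11 mm above the origin.
- speaker_pocket: Light-grey insert fixed in the black kit tray, with a blue-floored recess 8 mm deep: round, 76 mm across, for the speaker. Insert size, origin and heights as the mouse pocket's. The tray (300 x 232 mm, rim 18 mm above the bench, walls 4 mm) holds the four inserts two by two, all turned alike, centres 148 mm apart in x, 104 mm in y; which sits where changes.
There are look-alikes about, which are no part of the job. What is shaped like the black_charger but blue or orange is not meant.

How it is judged (in metres and radians):
At the end, for the whole second after the job is handed in: Each black accessory lies flat (0.08 rad), at rest and released on the floor of its own pocket: origin under 6 mm above the insert's underside (3 seated, 11 on the rim) and within 14 mm of the pocket's centre; the white mouse and charger lie within 20 mm of where they started (horizontal distance between black_mouse and mouse_pocket below 0.014 m and z of black_mouse in the frame of mouse_pocket below 0.006 m and angle between each of black_mouse, black_charger, black_hub, black_speaker's own z axis and vertical below 0.08 rad and linear speed of each of black_mouse, black_charger, black_hub, black_speaker below 0.02 m/s and contact force between the fingers and black_mouse below 0.05 N and horizontal distance between black_charger and charger_pocket below 0.014 m and z of black_charger in the frame of charger_pocket below 0.006 m and contact force between the fingers and black_charger below 0.05 N and horizontal distance between black_hub and hub_pocket below 0.014 m and z of black_hub in the frame of hub_pocket below 0.006 m and contact force between the fingers and black_hub below 0.05 N and horizontal distance between black_speaker and speaker_pocket below 0.014 m and z of black_speaker in the frame of speaker_pocket below 0.006 m and contact force between the fingers and black_speaker below 0.05 N and not (distance of white_mouse from where it was at the start of the episode above 0.02 m) and not (distance of white_charger from where it was at the start of the episode above 0.02 m)); the robot touches nothing.
It fails at once if the mouse is dropped or thrown: it moves faster than 0.8 m/s (a fall of about 33 mm) while no finger holds it (linear speed of black_mouse above 0.8 m/s and contact force between the fingers and black_mouse below 0.01 N).
It fails at once if the charger is dropped or thrown: it moves faster than 0.8 m/s (a fall of about 33 mm) while no finger holds it (linear speed of black_charger above 0.8 m/s and contact force between the fingers and black_charger below 0.01 N).
It fails at once if the hub is dropped or thrown: it moves faster than 0.8 m/s (a fall of about 33 mm) while no finger holds it (linear speed of black_hub above 0.8 m/s and contact force between the fingers and black_hub below 0.01 N).
It fails at once if the speaker is dropped or thrown: it moves faster than 0.8 m/s (a fall of about 33 mm) while no finger holds it (linear speed of black_speaker above 0.8 m/s and contact force between the fingers and black_speaker below 0.01 N).
It fails at once if the white mouse or the white charger is moved more than 20 mm (distance of any of white_mouse, white_charger from where it was at the start of the episode above 0.02 m).
It also fails if it takes over 96 s, if anything falls off the work surface, if the arm or the gripper's body presses on something with over 40 N, if the wrist force passes 120 N, or if a joint passes its speed limit or range.

## Working session

There is one attempt and no reset: what is moved stays moved. The work goes in short steps, Python scripts to look and compute and a tool call to move; the robot and the scene stay as the last step left them, time stands still between calls to the robot, and variables do not carry over. Pictures are saved under pics/ and viewed, and the job is handed in when it is done.

Besides the shell and the picture viewer there is one more tool, called after "Emit:" as name(argument=value, ...) on one line, values as JSON. apply_moves: Moves the arm, as the interface text tells. Its arguments: {"type":"object","properties":{"plan":{"type":"array","items":{"type":"array","items":{"type":"array","items":{"type":"number"}}}}},"required":["plan"]}

```bash
ls; mkdir -p pics; cat > h.py <<'E'
import numpy as np,cv2
from station import sense,capture,recognise
def save(p,n,crop=None,s=1):
    im=p["pixels"][:,:,::-1]
    if crop: a,b,c,d=crop; im=im[b:d,a:c]
    im=cv2.resize(im,None,fx=s,fy=s,interpolation=cv2.INTER_CUBIC) if s!=1 else im
    cv2.imwrite("pics/"+n,im)
def world(p,X): return np.array(p["R"]).T@(np.array(X)-np.array(p["t"]))
def deproj(p,u,v,d=None):
    K=np.array(p["mtx"]); d=p["depth"][int(v),int(u)] if d is None else d
    return world(p,d*np.linalg.inv(K)@[u,v,1])
def proj(p,X):
    c=np.array(p["R"])@X+np.array(p["t"]); q=np.array(p["mtx"])@c; return q[:2]/q[2]
E
python3 - <<'E'
from h import *
s=sense();print(s["time_s"],s["tcp_pos"],s["gripper_width"])
for n in("top","scene"):
    p=capture(n);save(p,n+"0.png")
    print(n,p["mtx"],p["R"],p["t"])
    if n=="top" or 1:
        for l in "black_mouse black_charger black_hub black_speaker white_mouse white_charger mouse_pocket charger_pocket hub_pocket speaker_pocket".split():
            for r in recognise(l,p): print(l,round(r["score"],2),world(p,r["at"]).round(3),proj(p,world(p,r["at"])).round())
E
```

```text
pics
0.0 [0.27541528 0.56040417 0.22945381] 1.0033886793877331
top [[452.51929143   0.         317.92603111]
 [  0.         452.51929143 199.10357604]
 [  0.           0.           1.        ]] [[-0.01337322 -0.99970675  0.02018847]
 [-0.9970084   0.01179451 -0.07638811]
 [ 0.07612759 -0.02114963 -0.99687375]] [-0.06890487  0.47913861  1.28463024]
black_mouse 0.92 [ 0.596 -0.195  0.032] [359. 158.]
black_charger 0.96 [ 0.686 -0.399  0.03 ] [429. 126.]
black_charger 0.92 [ 0.537 -0.45   0.029] [448. 177.]
black_charger 0.87 [ 0.302 -0.376  0.031] [425. 259.]
black_charger 0.86 [ 0.567 -0.326  0.029] [405. 167.]
black_hub 0.69 [ 0.435 -0.194  0.028] [360. 213.]
black_speaker 0.68 [ 0.611 -0.049  0.035] [308. 153.]
white_mouse 0.61 [ 0.435 -0.34   0.035] [411. 213.]
white_charger 0.83 [ 0.447 -0.036  0.03 ] [305. 210.]
mouse_pocket 0.76 [0.443 0.299 0.013] [188. 213.]
charger_pocket 0.79 [0.589 0.279 0.016] [195. 162.]
hub_pocket 0.66 [0.427 0.196 0.006] [224. 218.]
speaker_pocket 0.92 [0.571 0.179 0.013] [230. 168.]
scene [[436.30179293   0.         319.98189782]
 [  0.         436.301
[... 248 characters left out ...]
89  0.031] [263. 197.]
black_charger 0.86 [ 0.549 -0.439  0.027] [237. 146.]
black_charger 0.76 [ 0.581 -0.321  0.032] [248. 168.]
black_charger 0.6 [ 0.698 -0.394  0.027] [202. 173.]
black_charger 0.52 [ 0.309 -0.375  0.027] [308. 127.]
black_charger 0.28 [ 0.624 -0.04   0.03 ] [291. 231.]
black_hub 0.65 [ 0.444 -0.193  0.02 ] [310. 174.]
black_speaker 0.57 [ 0.62 -0.04  0.03] [292. 230.]
white_mouse 0.75 [ 0.448 -0.331  0.031] [282. 149.]
white_charger 0.75 [ 0.454 -0.031  0.032] [342. 203.]
mouse_pocket 0.74 [0.451 0.297 0.007] [432. 285.]
charger_pocket 0.69 [0.589 0.273 0.014] [384. 308.]
hub_pocket 0.87 [0.433 0.189 0.015] [404. 251.]
speaker_pocket 0.86 [0.574 0.175 0.012] [360. 278.]
```

View pics/top0.png

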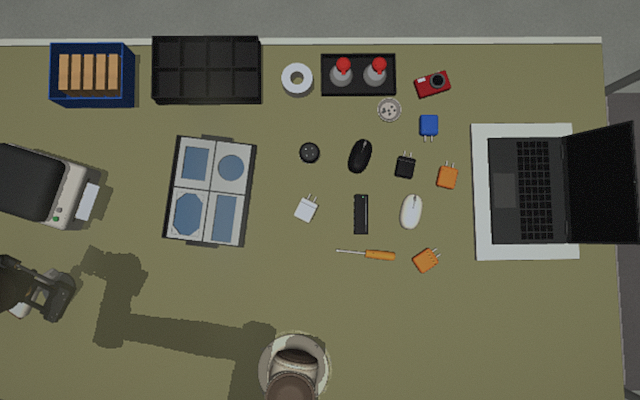

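View pics/scene0.png

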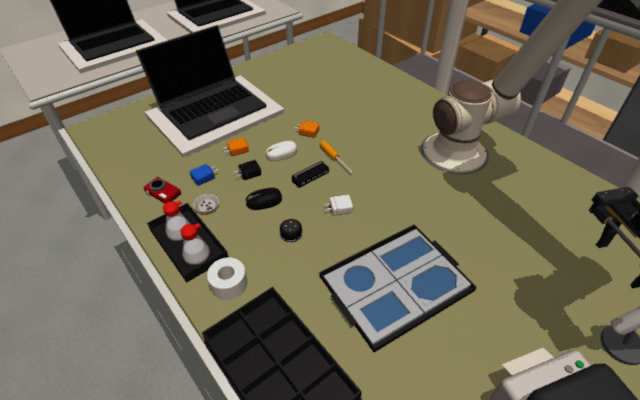

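```bash
python3 - <<'E'
from h import *
s=sense();print(np.array(s["ee_rot"]).round(3))
p=capture("wrist");save(p,"w0.png");print(p["mtx"],np.array(p["mount"]).round(4))
p=capture("top");save(p,"topc.png",(280,90,470,280),3)
E
```

```text
[[ 0.897 -0.441 -0.   ]
 [-0.441 -0.897 -0.   ]
 [ 0.     0.    -1.   ]]
[[297.35866969   0.         316.66320097]
 [  0.         297.35866969 196.27765088]
 [  0.           0.           1.        ]] [[ 4.000e-04 -9.634e-01 -2.682e-01  7.340e-02]
 [ 1.000e+00  6.000e-04 -4.000e-04 -8.000e-04]
 [ 6.000e-04 -2.682e-01  9.634e-01 -1.547e-01]
 [ 0.000e+00  0.000e+00  0.000e+00  1.000e+00]]
```

View pics/topc.png

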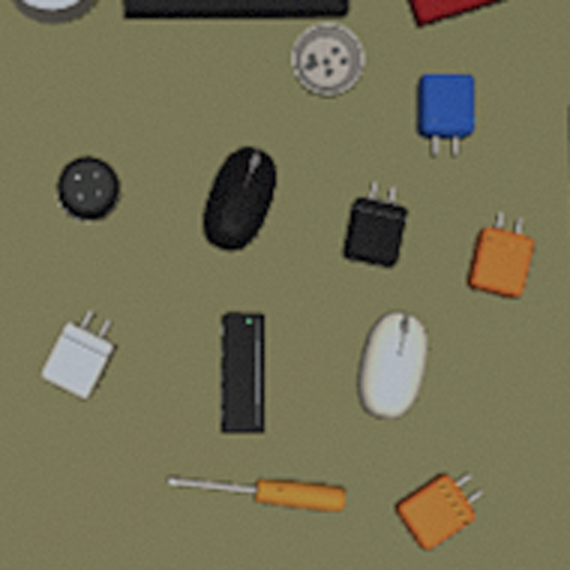

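View pics/w0.png

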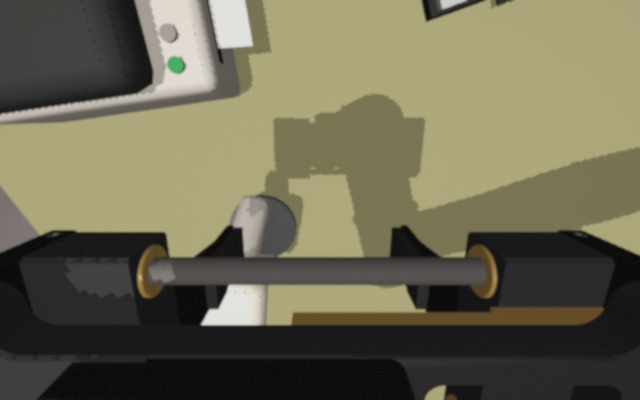

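```bash
cat >> h.py <<'E'
def cloud(p,R=None,t=None):
    K=np.array(p["mtx"]);d=p["depth"];v,u=np.mgrid[0:400,0:640]
    c=np.stack([(u-K[0,2])/K[0,0]*d,(v-K[1,2])/K[1,1]*d,d],-1)
    if "R" in p: W=(c-np.array(p["t"]))@np.array(p["R"])
    else:
        M=np.array(p["mount"]);W=(c@M[:3,:3].T+M[:3,3])@R.T+t
    W[d==0]=np.nan
    return W
def rect(P):
    (c,(w,h),a)=cv2.minAreaRect((P[:,:2]*1000).astype(np.float32))
    if w<h: w,h=h,w;a+=90
    return np.round(c,1),round(w,1),round(h,1),round((a+90)%180-90,1)
def report(p,W,objs,hm=0.012):
    for n,(x,y) in objs.items():
        m=(np.hypot(W[...,0]-x,W[...,1]-y)<0.07)&(W[...,2]>hm)&(W[...,2]<0.06)
        k,l,st,ce=cv2.connectedComponentsWithStats(m.astype(np.uint8))
        if k<2: print(n,"none");continue
        i=1+np.argmax(st[1:,4]);q=W[l==i];print(n,*rect(q),"z95 %.4f"%np.percentile(q[:,2],95),"med",(np.median(q[:,:2],0)*1000).round(1),len(q))
def blues(p,W):
    im=p["pixels"].astype(int)
    m=(im[...,2]-im[...,0]>25)&(W[...,2]<0.03)&(W[...,2]>-.01)
    k,l,st,ce=cv2.connectedComponentsWithStats(m.astype(np.uint8))
    for i in range(1,k):
        if st[i,4]>150: q=W[l==i];print("blue",ce[i].round(),*rect(q),"z %.4f"%np.median(q[:,2]),st[i,4])
OB=dict(mouse=(.6,-.192),charger=(.57,-.324),hub=(.44,-.194),speaker=(.613,-.047),wmouse=(.44,-.336),wcharger=(.45,-.035))
E
python3 - <<'E'
from h import *
for n in("top","scene"):
    p=capture(n);W=cloud(p);print(n);report(p,W,OB);blues(p,W)
    m=np.hypot(W[...,0]-.5,W[...,1]+.12)<.03;print("bench z",np.nanmedian(W[m][:,2]))
E
```

```text
top
mouse [ 602.1 -196.7] 102.7 59.8 -22.5 z95 0.0388 med [ 599.9 -194.5] 618
charger [ 575.8 -329.3] 77.7 54.0 -12.0 z95 0.0336 med [ 567.5 -325.7] 410
hub [ 432.4 -195.5] 112.3 40.5 -1.1 z95 0.0279 med [ 430.8 -195.5] 579
speaker [611.5 -49.4] 56.6 54.7 -0.7 z95 0.0387 med [610.2 -48.3] 341
wmouse [ 439.  -340.3] 103.1 58.4 -17.3 z95 0.0383 med [ 437.8 -337.7] 641
wcharger [454.2 -41. ] 77.2 51.5 -27.2 z95 0.0336 med [446.9 -37.7] 402
blue [119.  89.] [788.1 520.2] 247.5 122.6 -50.3 z 0.0189 315
blue [428. 125.] [ 692.9 -404.1] 64.6 60.4 -0.7 z 0.0277 253
blue [195. 163.] [588.1 281. ] 91.8 69.2 -7.5 z 0.0081 700
blue [231. 168.] [572.9 176.2] 71.5 71.2 89.7 z 0.0082 489
blue [188. 214.] [441.1 300.4] 118.0 75.4 -7.9 z 0.0083 918
blue [224. 218.] [427.6 197.9] 129.0 53.8 -7.6 z 0.0082 821
bench z -0.0005115162229696744
scene
mouse [ 610.4 -198.3] 100.9 59.2 -32.4 z95 0.0366 med [ 613.5 -190.5] 554
charger [ 582.  -331.4] 78.2 55.2 -12.6 z95 0.0317 med [ 578.5 -324.8] 311
hub [ 440.1 -199.9] 117.7 45.2 0.5 z95 0.0259 med [ 442.6 -196. ] 428
speaker [619.9 -52.2] 58.7 55.3 -49.4 z95 0.0363 med [623.2 -45.9] 383
wmouse [ 446.1 -342.7] 102.7 55.8 -14.9 z95 0.0367 med [ 450.4 -333.4] 415
wcharger [460.4 -44.4] 77.3 54.7 -27.4 z95 0.0316 med [457.8 -36.6] 375
blue [202. 175.] [ 692.3 -411.5] 69.9 69.9 -5.4 z 0.0254 283
blue [406. 254.] [428.6 194.3] 128.8 58.9 -8.3 z 0.0069 820
blue [359. 279.] [575.1 174.1] 74.9 71.5 -83.8 z 0.0071 586
blue [433. 283.] [442.3 297.4] 115.7 77.0 -7.2 z 0.0070 1083
blue [384. 311.] [590.2 277.2] 92.8 69.3 -7.8 z 0.0071 1011
bench z -0.00037910661809820634
```

Emit:
apply_moves(plan=[[[100, 0.75, -1, 0.2, 0, 0, 0.03], [100, 0.75, -1, 0.2, 0, 0, 0.03], [100, 0.75, -1, 0.2, 0, 0, 0.03], [100, 0.75, -1, 0.2, 0, 0, 0.03], [100, 0.75, -1, 0.2, 0, 0, 0.03], [100, 0.75, -1, 0, 0, 0, 0.03], [100, 0.75, -1, 0, 0, 0, 0.03], [100, 0.75, -1, 0, 0, 0, 0.03], [100, 0.75, -1, 0, 0, 0, 0.03], [100, 0.75, -1, 0, 0, 0, 0.03], [100, 0.75, -1, 0, 0, 0, 0.03], [100, 0.75, -1, 0, 0, 0, 0]]])

```text
time_s: 2.3
tcp_pos: [0.5049, 0.2518, 0.2571]
ee_rot: [[0.995, -0.097, 0.003], [-0.097, -0.995, 0.003], [0.003, -0.003, -1.0]]
wrist_force: [-0.7, 1.4, 0.2]
gripper_width: 0.999
```

Emit:
apply_moves(plan=[[[100, 0, 0, 0, 0, 0, 0], [100, 0, 0, 0, 0, 0, 0]]])

```text
time_s: 2.47
tcp_pos: [0.5077, 0.2469, 0.2572]
ee_rot: [[0.995, -0.104, 0.004], [-0.104, -0.995, 0.002], [0.004, -0.002, -1.0]]
wrist_force: [-0.8, 0.9, -0.0]
gripper_width: 1.002
```

```bash
cat >> h.py <<'E'
def wrist(name):
    s=sense();R=np.array(s["ee_rot"]);t=np.array(s["tcp_pos"]);p=capture("wrist");save(p,name)
    print("t",s["time_s"],"tcp",t.round(4),"yaw %.1f"%np.degrees(np.arctan2(R[1,0],R[0,0])),"w",round(s["gripper_width"],3),"f",np.round(s["wrist_force"],1))
    return p,cloud(p,R,t)
E
python3 - <<'E'
from h import *
p,W=wrist("w1.png");blues(p,W)
E
```

```text
t 2.4667 tcp [0.5077 0.2469 0.2572] yaw -6.0 w 1.002 f [-0.8  0.9 -0. ]
blue [287. 107.] [591.6 278.5] 93.6 67.4 -7.5 z 0.0081 3844
blue [367. 111.] [577.9 174.9] 74.3 73.6 -3.3 z 0.0081 2658
blue [360. 215.] [432.4 194.1] 124.5 54.7 -7.7 z 0.0079 3082
blue [287. 216.] [443.8 298.5] 118.1 74.7 -7.7 z 0.0080 3520
```

View pics/w1.png

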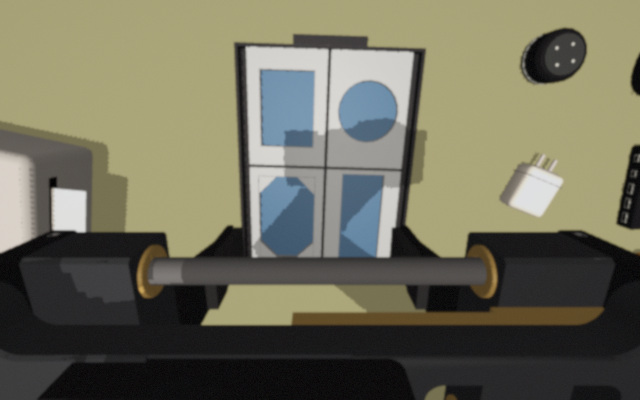

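Emit:
apply_moves(plan=[[[100, 0.35, -1, -0.2, 0, 0, 0], [100, 0.35, -1, -0.2, 0, 0, 0], [100, 0.35, -1, -0.2, 0, 0, 0], [100, 0.35, -1, -0.2, 0, 0, 0], [100, 0.35, -1, -0.2, 0, 0, 0], [100, 0.35, -1, -0.2, 0, 0, 0], [100, 0.35, -1, -0.2, 0, 0, 0], [100, 0.35, -1, -0.2, 0, 0, 0], [100, 0.35, -1, -0.2, 0, 0, 0], [100, 0.35, -1, -0.2, 0, 0, 0], [100, 0.35, -1, -0.2, 0, 0, 0], [100, 0.35, -1, -0.2, 0, 0, 0]]])

```text
time_s: 3.52
tcp_pos: [0.613, -0.0463, 0.1973]
ee_rot: [[0.997, -0.073, 0.01], [-0.073, -0.997, 0.007], [0.009, -0.008, -1.0]]
wrist_force: [-0.3, 0.8, 0.4]
gripper_width: 1.0
```

Emit:
apply_moves(plan=[[[100, 0, -0.3, 0, 0, 0, 0], [100, 0, 0, 0, 0, 0, 0], [100, 0, 0, 0, 0, 0, 0]]])

```text
time_s: 3.77
tcp_pos: [0.6133, -0.055, 0.1952]
ee_rot: [[0.997, -0.075, 0.007], [-0.075, -0.997, 0.007], [0.006, -0.007, -1.0]]
wrist_force: [-0.9, 0.2, 0.7]
gripper_width: 1.0
```

```bash
python3 - <<'E'
from h import *
p,W=wrist("w2.png");report(p,W,OB)
E
```

```text
t 3.7667 tcp [ 0.6133 -0.055   0.1952] yaw -4.3 w 1.0 f [-0.9  0.2  0.7]
mouse [ 608.2 -198.5] 102.8 58.4 -21.1 z95 0.0370 med [ 612.6 -193.5] 4367
charger [ 581.4 -331.8] 77.9 54.9 -13.3 z95 0.0314 med [ 578.2 -324.1] 3059
hub [ 430.9 -178.7] 4.3 0.8 7.5 z95 0.0159 med [ 431.4 -178.9] 4
speaker [618.4 -51.9] 58.7 58.4 87.6 z95 0.0361 med [620.4 -52.3] 2304
wmouse none
wcharger [465.9 -37.4] 71.6 42.5 -79.8 z95 0.0312 med [467.2 -43.4] 1189
```

View pics/w2.png

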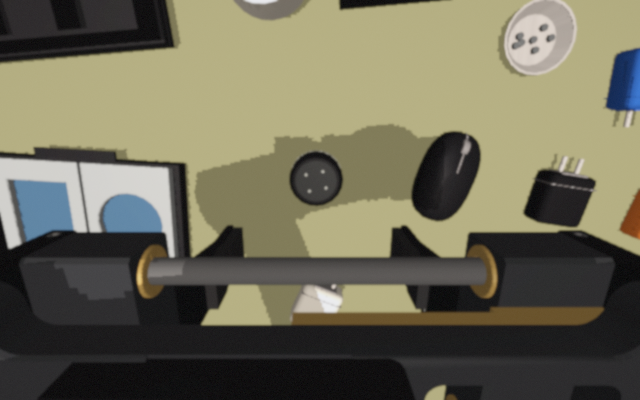

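Emit:
apply_moves(plan=[[[100, 0.2, 0.12, -0.9, -0.007, 0.007, 0], [100, 0, 0, -0.9, 0, 0, 0], [100, 0, 0, -0.9, 0, 0, 0], [100, 0, 0, -0.9, 0, 0, 0], [100, 0, 0, -0.9, 0, 0, 0], [100, 0, 0, -0.7, 0, 0, 0], [100, 0, 0, -0.4, 0, 0, 0], [100, 0, 0, 0, 0, 0, 0]]])

```text
time_s: 4.48
tcp_pos: [0.62, -0.0376, 0.0576]
ee_rot: [[0.998, -0.057, 0.015], [-0.057, -0.998, 0.002], [0.014, -0.003, -1.0]]
wrist_force: [-1.1, 0.2, 0.4]
gripper_width: 1.003
```

Emit:
apply_moves(plan=[[[100, -0.05, -0.5, 0, -0.002, 0.015, -0.04], [100, 0, 0, 0, 0, 0, 0], [100, 0, 0, 0, 0, 0, 0]]])

```text
time_s: 4.73
tcp_pos: [0.6202, -0.0485, 0.0601]
ee_rot: [[0.995, -0.096, 0.002], [-0.096, -0.995, -0.001], [0.002, 0.0, -1.0]]
wrist_force: [0.2, -0.1, 0.6]
gripper_width: 0.997
```

Emit:
apply_moves(plan=[[[100, -0.06, -0.15, -0.4, 0, 0, 0], [100, 0, -0.05, -0.4, 0, 0, 0], [100, 0, -0.05, -0.4, 0, 0, 0], [100, 0, 0, -0.3, 0, 0, 0], [100, 0, 0, -0.1, 0, 0, 0], [100, 0, 0, 0, 0, 0, 0]]])

```text
time_s: 5.23
tcp_pos: [0.62, -0.0558, 0.0191]
ee_rot: [[0.995, -0.097, 0.008], [-0.097, -0.995, 0.0], [0.008, -0.001, -1.0]]
wrist_force: [0.6, -0.2, 0.4]
gripper_width: 1.002
```

Emit:
apply_moves(plan=[[[100, -0.04, 0.16, -0.04, 0, 0.008, 0], [0, 0, 0, 0, 0, 0, 0], [0, 0, 0, 0, 0, 0, 0], [0, 0, 0, 0, 0, 0, 0], [0, 0, 0, 0, 0, 0, 0], [0, 0, 0, 0, 0, 0, 0]]])

```text
time_s: 5.73
tcp_pos: [0.6193, -0.051, 0.018]
ee_rot: [[0.995, -0.096, -0.001], [-0.096, -0.995, 0.0], [-0.001, 0.0, -1.0]]
wrist_force: [0.4, -0.5, 0.2]
gripper_width: 0.705
```

Emit:
apply_moves(plan=[[[0, 0, 0, 0.2, 0, 0, 0], [0, 0, 0, 0.6, 0, 0, 0], [0, 0, 0, 0.8, 0, 0, 0], [0, 0, 0, 0.8, 0, 0, 0], [0, 0, 0.2, 0.5, 0, 0, 0], [0, -0.1, 0.5, 0, 0, 0, 0], [0, -0.2, 0.9, 0, 0, 0, 0], [0, -0.2, 0.9, 0, 0, 0, 0], [0, -0.2, 0.9, 0, 0, 0, 0], [0, -0.2, 0.9, 0, 0, 0, 0], [0, -0.2, 0.9, 0, 0, 0, 0], [0, -0.2, 0.9, 0, 0, 0, 0]]])

```text
time_s: 6.73
tcp_pos: [0.5783, 0.1058, 0.0892]
ee_rot: [[0.994, -0.108, -0.011], [-0.108, -0.994, 0.001], [-0.012, -0.0, -1.0]]
wrist_force: [-0.6, 0.5, -1.3]
gripper_width: 0.678
```

Emit:
apply_moves(plan=[[[0, 0, 0.9, 0, 0, -0.01, 0], [0, 0, 0.8, 0, 0, 0, 0], [0, 0, 0.5, 0, 0, 0, 0], [0, 0, 0.2, 0, 0, 0, 0], [0, 0, 0, 0, 0, 0, 0], [0, 0, 0, 0, 0, 0, 0]]])

```text
time_s: 7.23
tcp_pos: [0.5718, 0.1745, 0.085]
ee_rot: [[0.995, -0.102, -0.009], [-0.102, -0.995, -0.0], [-0.009, 0.001, -1.0]]
wrist_force: [0.8, 0.5, -2.1]
gripper_width: 0.679
```

```bash
python3 - <<'E'
from h import *
p,W=wrist("w3.png");blues(p,W);report(p,W,dict(sp=(.577,.176)),.03)
E
```

```text
t 7.2333 tcp [0.5718 0.1745 0.085 ] yaw -5.8 w 0.679 f [ 0.8  0.5 -2.1]
blue [186. 186.] [591.2 278.7] 94.1 69.6 -7.6 z 0.0080 8069
blue [316. 181.] [589.9 174.2] 75.1 48.3 84.9 z 0.0080 3301
blue [309. 307.] [478.3 188.5] 55.7 15.1 80.9 z 0.0079 434
sp none
```

View pics/w3.png

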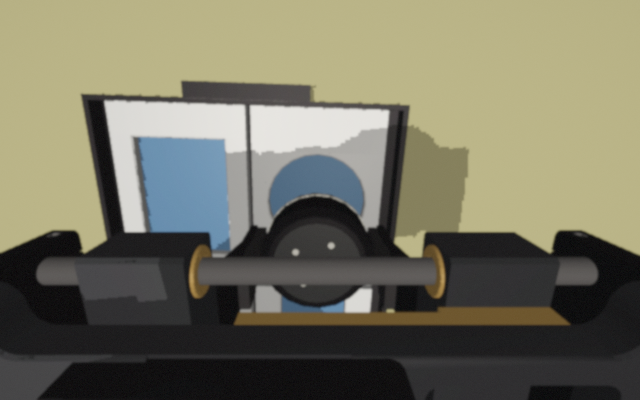

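Emit:
apply_moves(plan=[[[0, 0.22, 0.06, -0.3, 0, -0.009, -0.03], [0, 0.02, 0, -0.4, 0, 0, 0], [0, 0, 0, -0.4, 0, 0, 0], [0, 0, 0, -0.3, 0, 0, 0], [0, 0, 0, 0, 0, 0, 0], [0, 0, 0, 0, 0, 0, 0]]])

```text
time_s: 7.78
tcp_pos: [0.5774, 0.1702, 0.0466]
ee_rot: [[0.99, -0.138, -0.003], [-0.138, -0.99, -0.001], [-0.002, 0.002, -1.0]]
wrist_force: [-0.2, -0.2, -2.0]
gripper_width: 0.676
```

Correct y by +5.5 mm, then lower slowly toward z = 0.025.

Emit:
apply_moves(plan=[[[0, 0, 0.22, -0.2, 0, 0, 0], [0, 0, 0.03, -0.2, 0, 0, 0], [0, 0, 0.03, -0.2, 0, 0, 0], [0, 0, 0, -0.1, 0, 0, 0], [0, 0, 0, 0, 0, 0, 0]]])

```text
time_s: 8.2
tcp_pos: [0.5777, 0.178, 0.0277]
ee_rot: [[0.99, -0.138, -0.002], [-0.138, -0.99, -0.001], [-0.002, 0.001, -1.0]]
wrist_force: [-0.4, -0.7, -1.4]
gripper_width: 0.675
```

Emit:
apply_moves(plan=[[[0, 0, -0.06, -0.08, 0, 0, 0], [0, 0, 0, -0.06, 0, 0, 0], [0, 0, 0, 0, 0, 0, 0], [0, 0, 0, 0, 0, 0, 0]]])

```text
time_s: 8.53
tcp_pos: [0.5785, 0.1769, 0.0265]
ee_rot: [[0.991, -0.136, 0.0], [-0.136, -0.991, -0.001], [0.0, 0.0, -1.0]]
wrist_force: [0.0, 0.1, -2.3]
gripper_width: 0.679
```

Emit:
apply_moves(plan=[[[0, 0, 0, -0.1, 0, 0, 0], [0, 0, 0, -0.06, 0, 0, 0], [0, 0, 0, 0, 0, 0, 0]]])

```text
time_s: 8.78
tcp_pos: [0.5791, 0.1771, 0.0261]
ee_rot: [[0.991, -0.135, 0.002], [-0.135, -0.991, -0.0], [0.002, -0.0, -1.0]]
wrist_force: [0.1, -0.7, -3.3]
gripper_width: 0.678
```

Emit:
apply_moves(plan=[[[0, -0.04, 0, -0.15, 0, 0, 0], [0, 0, 0, -0.15, 0, 0, 0]]])

```text
time_s: 8.95
tcp_pos: [0.5797, 0.1773, 0.0253]
ee_rot: [[0.991, -0.132, 0.006], [-0.132, -0.991, -0.001], [0.006, 0.0, -1.0]]
wrist_force: [-13.2, -0.7, 29.0]
gripper_width: 0.675
```

Emit:
apply_moves(plan=[[[0, 0, 0, 0.05, 0, 0, 0], [82, 0, 0, 0, 0, 0, 0], [82, 0, 0, 0, 0, 0, 0], [82, 0, 0, 0, 0, 0, 0]]])

```text
time_s: 9.28
tcp_pos: [0.5809, 0.1779, 0.0285]
ee_rot: [[0.991, -0.132, 0.01], [-0.132, -0.991, 0.001], [0.01, -0.003, -1.0]]
wrist_force: [0.1, -0.7, -0.6]
gripper_width: 0.791
```

Emit:
apply_moves(plan=[[[82, 0, 0, 0.2, 0, -0.01, 0], [82, 0, 0, 0.6, 0, 0, 0], [90, 0, 0, 0.9, 0, 0, 0], [100, 0, 0, 0.9, 0, 0, 0], [100, 0, 0, 0.9, 0, 0, 0], [100, 0, -0.5, 0.9, 0, 0, 0], [100, 0.1, -0.8, 0.5, 0, 0, 0], [100, 0.1, -0.9, 0.2, 0, 0, -0.03], [100, 0.1, -1, 0, 0, 0, -0.03], [100, 0.1, -1, 0, 0, 0, -0.03], [100, 0.1, -1, 0, 0, 0, -0.03], [100, 0.1, -1, 0, 0, 0, -0.03]]])

```text
time_s: 10.28
tcp_pos: [0.5949, 0.0201, 0.1592]
ee_rot: [[0.961, -0.277, 0.023], [-0.276, -0.961, -0.007], [0.023, 0.0, -1.0]]
wrist_force: [-0.1, 0.2, -0.2]
gripper_width: 0.997
```

```bash
python3 - <<'E'
from h import *
p,W=wrist("w4.png");report(p,W,dict(sp=(.577,.176)),.02)
p=capture("scene");W=cloud(p);report(p,W,dict(sp=(.577,.176)),.02);save(p,"s4.png",(200,100,520,360),2)
E
```

```text
t 10.2833 tcp [0.5949 0.0201 0.1592] yaw -16.1 w 0.997 f [-0.1  0.2 -0.2]
sp [590.1 167.1] 47.5 31.1 20.7 z95 0.0428 med [590.6 161.4] 1346
sp [581.7 177.7] 57.9 57.7 48.4 z95 0.0434 med [586.  181.6] 486
```

View pics/s4.png

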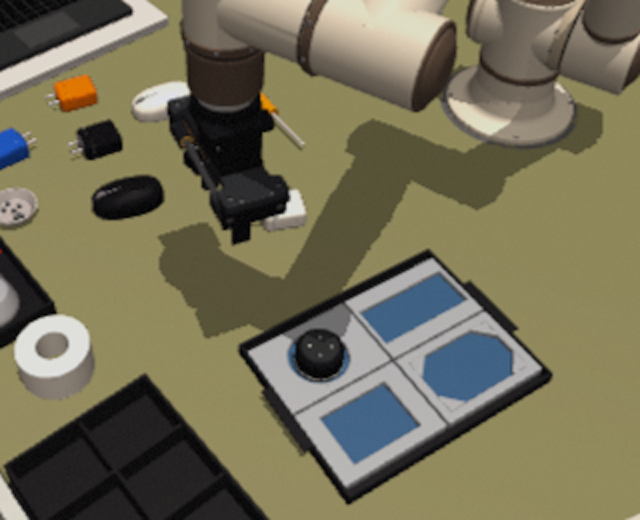

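Emit:
apply_moves(plan=[[[100, 0.1, -1, 0, 0.005, 0.02, -0.02], [100, 0.1, -1, 0, 0, 0, -0.02], [100, 0.1, -1, 0, 0, 0, -0.02], [100, 0.1, -1, 0, 0, 0, -0.02], [100, 0, -1, 0, 0, 0, 0], [100, 0, -1, 0, 0, 0, 0], [100, 0, -1, 0, 0, 0, 0], [100, 0, -0.9, 0, 0, 0, 0], [100, 0, -0.4, 0, 0, 0, 0], [100, 0, 0, 0, 0, 0, 0], [100, 0, 0, 0, 0, 0, 0]]])

```text
time_s: 11.3
tcp_pos: [0.605, -0.1942, 0.1558]
ee_rot: [[0.935, -0.353, -0.0], [-0.353, -0.935, -0.004], [0.001, 0.004, -1.0]]
wrist_force: [0.6, 0.5, -0.7]
gripper_width: 1.003
```

```bash
python3 - <<'E'
from h import *
p,W=wrist("w5.png");report(p,W,OB);s=sense();print(np.array(s["ee_rot"])[:,2].round(3))
E
```

```text
t 11.3 tcp [ 0.605  -0.1942  0.1558] yaw -20.7 w 1.003 f [ 0.6  0.5 -0.7]
mouse [ 608.8 -200.2] 101.8 58.8 -21.9 z95 0.0370 med [ 612.7 -201. ] 5083
charger [ 581.5 -331.8] 78.0 52.6 -13.4 z95 0.0314 med [ 578.6 -327.9] 3760
hub [ 470.9 -200.4] 51.3 35.4 69.7 z95 0.0254 med [ 471.6 -200.3] 1021
speaker none
wmouse [ 492.6 -358.5] 22.6 2.2 69.4 z95 0.0169 med [ 493.2 -358.2] 35
wcharger [491.  -49.7] 18.0 6.0 -35.9 z95 0.0183 med [492.7 -51.4] 51
[-0.001 -0.004 -1.   ]
```

View pics/w5.png

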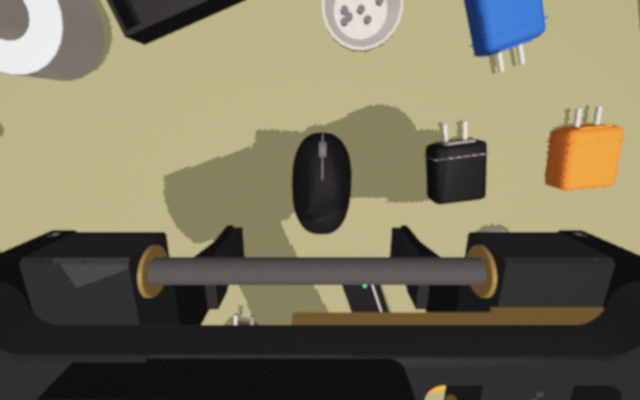

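Emit:
apply_moves(plan=[[[100, 0.15, -0.3, -0.5, 0, 0, -0.02], [100, 0, 0, -0.8, 0, 0, 0], [100, 0, 0, -0.8, 0, 0, 0], [100, 0, 0, -0.8, 0, 0, 0], [100, 0, 0, -0.6, 0, 0, 0], [100, 0, 0, -0.3, 0, 0, 0], [100, 0, 0, 0, 0, 0, 0]]])

```text
time_s: 11.93
tcp_pos: [0.6111, -0.1949, 0.0543]
ee_rot: [[0.93, -0.368, 0.003], [-0.368, -0.93, -0.004], [0.004, 0.002, -1.0]]
wrist_force: [-0.9, 0.6, 0.1]
gripper_width: 0.999
```

Emit:
apply_moves(plan=[[[100, -0.1, -0.2, -0.4, 0, 0, 0], [100, 0, -0.03, -0.4, 0, 0, 0], [100, 0, -0.03, -0.4, 0, 0, 0], [100, 0, 0, -0.2, 0, 0, 0], [100, 0, 0, 0, 0, 0, 0], [100, 0, 0, 0, 0, 0, 0]]])

```text
time_s: 12.43
tcp_pos: [0.6101, -0.2013, 0.017]
ee_rot: [[0.93, -0.367, 0.006], [-0.367, -0.93, -0.004], [0.007, 0.002, -1.0]]
wrist_force: [0.1, 0.2, 0.4]
gripper_width: 0.997
```

Emit:
apply_moves(plan=[[[100, -0.04, 0.04, 0.04, 0.004, 0.006, 0], [0, 0, 0, 0, 0, 0, 0], [0, 0, 0, 0, 0, 0, 0], [0, 0, 0, 0, 0, 0, 0], [0, 0, 0, 0, 0, 0, 0], [0, 0, 0, 0, 0, 0, 0], [0, 0, 0, 0.1, 0, 0, 0]]])

```text
time_s: 13.02
tcp_pos: [0.6103, -0.2005, 0.0228]
ee_rot: [[0.93, -0.367, 0.003], [-0.367, -0.93, -0.0], [0.003, -0.001, -1.0]]
wrist_force: [0.1, 0.3, -1.0]
gripper_width: 0.669
```

Emit:
apply_moves(plan=[[[0, 0, 0, 0.3, 0, 0, 0], [0, 0, 0, 0.6, 0, 0, 0], [0, 0, 0.1, 0.8, 0, 0, 0], [0, 0, 0.3, 0.8, 0, 0, 0], [0, -0.1, 0.6, 0.5, 0, 0, 0], [0, -0.2, 0.8, 0.2, 0, 0, 0], [0, -0.3, 0.9, 0, 0, 0, 0.02], [0, -0.3, 0.9, 0, 0, 0, 0.02], [0, -0.3, 0.9, 0, 0, 0, 0.02], [0, -0.3, 0.9, 0, 0, 0, 0.02], [0, -0.3, 0.9, 0, 0, 0, 0.02], [0, -0.3, 0.9, 0, 0, 0, 0.02]]])

```text
time_s: 14.02
tcp_pos: [0.5527, -0.0125, 0.1107]
ee_rot: [[0.967, -0.255, 0.005], [-0.255, -0.967, 0.002], [0.005, -0.004, -1.0]]
wrist_force: [0.6, 0.6, -1.5]
gripper_width: 0.667
```

Emit:
apply_moves(plan=[[[0, -0.34, 0.95, 0, 0, 0, 0.015], [0, -0.34, 0.95, 0, 0, 0, 0.015], [0, -0.34, 0.95, 0, 0, 0, 0.015], [0, -0.34, 0.95, 0, 0, 0, 0.015], [0, -0.34, 0.95, 0, 0, 0, 0.015], [0, -0.34, 0.95, 0, 0, 0, 0.015], [0, -0.34, 0.95, 0, 0, 0, 0], [0, -0.34, 0.95, 0, 0, 0, 0], [0, -0.34, 0.95, 0, 0, 0, 0], [0, -0.34, 0.95, 0, 0, 0, 0], [0, -0.34, 0.8, 0, 0, 0, 0], [0, -0.2, 0.6, 0, 0, 0, 0]]])

```text
time_s: 15.02
tcp_pos: [0.4386, 0.2798, 0.116]
ee_rot: [[0.988, -0.155, 0.007], [-0.155, -0.988, 0.008], [0.005, -0.009, -1.0]]
wrist_force: [0.4, 0.0, -1.0]
gripper_width: 0.67
```

Emit:
apply_moves(plan=[[[0, 0, 0.2, 0, 0, 0, 0], [0, 0, 0, 0, 0, 0, 0], [0, 0, 0, 0, 0, 0, 0]]])

```text
time_s: 15.27
tcp_pos: [0.4358, 0.2886, 0.117]
ee_rot: [[0.989, -0.148, 0.007], [-0.148, -0.989, 0.01], [0.006, -0.011, -1.0]]
wrist_force: [0.4, 0.6, -0.4]
gripper_width: 0.669
```

```bash
python3 - <<'E'
from h import *
p,W=wrist("w6.png");blues(p,W);s=sense();print(np.array(s["ee_rot"])[:,2].round(3))
m=(W[...,2]>.06)&(np.hypot(W[...,0]-s["tcp_pos"][0],W[...,1]-s["tcp_pos"][1])<.06);print(np.nanmedian(W[m],0),m.sum())
E
```

```text
t 15.2667 tcp [0.4358 0.2886 0.117 ] yaw -8.5 w 0.669 f [ 0.4  0.6 -0.4]
blue [303.  34.] [571.1 281.2] 68.3 50.9 81.8 z 0.0081 5873
blue [437.  36.] [560.  178.1] 74.0 37.0 78.0 z 0.0081 1266
blue [423. 177.] [430.4 193.9] 131.9 54.8 -7.6 z 0.0080 7741
blue [301. 150.] [475.9 302.1] 87.6 57.5 -75.4 z 0.0081 3125
[ 0.007  0.01  -1.   ]
[0.46102873 0.2858235  0.20755748] 77661
```

View pics/w6.png

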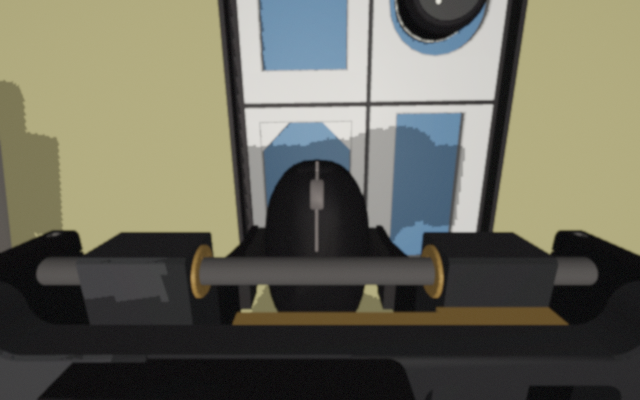

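Emit:
apply_moves(plan=[[[0, 0.32, 0.35, -0.3, -0.01, 0.007, 0.01], [0, 0.03, 0.03, -0.5, 0, 0, 0], [0, 0, 0, -0.6, 0, 0, 0], [0, 0, 0, -0.6, 0, 0, 0], [0, 0, 0, -0.4, 0, 0, 0], [0, 0, 0, -0.2, 0, 0, 0], [0, 0, 0, 0, 0, 0, 0]]])

```text
time_s: 15.9
tcp_pos: [0.4471, 0.2918, 0.0511]
ee_rot: [[0.989, -0.148, 0.001], [-0.148, -0.989, 0.0], [0.001, -0.001, -1.0]]
wrist_force: [0.5, -0.1, -1.1]
gripper_width: 0.667
```

Emit:
apply_moves(plan=[[[0, -0.1, 0.2, -0.2, 0, 0, 0.01], [0, 0, 0.03, -0.2, 0, 0, 0], [0, 0, 0.03, -0.2, 0, 0, 0], [0, 0, 0, -0.15, 0, 0, 0], [0, 0, 0, 0, 0, 0, 0]]])

```text
time_s: 16.32
tcp_pos: [0.4458, 0.2986, 0.0325]
ee_rot: [[0.99, -0.139, 0.003], [-0.139, -0.99, 0.003], [0.003, -0.003, -1.0]]
wrist_force: [0.0, 0.3, -1.2]
gripper_width: 0.668
```

Aligned at (446, 299). Lower in small steps.

Emit:
apply_moves(plan=[[[0, -0.05, 0, -0.15, 0, 0, 0], [0, 0, 0, -0.12, 0, 0, 0], [0, 0, 0, -0.1, 0, 0, 0]]])

```text
time_s: 16.57
tcp_pos: [0.4448, 0.2991, 0.0277]
ee_rot: [[0.991, -0.137, 0.005], [-0.137, -0.991, 0.002], [0.004, -0.003, -1.0]]
wrist_force: [-8.6, -4.3, 25.7]
gripper_width: 0.668
```

Emit:
apply_moves(plan=[[[0, 0, 0, 0.03, 0, 0, 0], [82, 0, 0, 0, 0, 0, 0], [82, 0, 0, 0, 0, 0, 0], [82, 0, 0, 0, 0, 0, 0]]])

```text
time_s: 16.9
tcp_pos: [0.4453, 0.3003, 0.0305]
ee_rot: [[0.991, -0.136, 0.008], [-0.136, -0.991, 0.006], [0.007, -0.007, -1.0]]
wrist_force: [0.2, 0.1, -0.4]
gripper_width: 0.788
```

Emit:
apply_moves(plan=[[[82, 0, 0, 0.2, -0.006, 0.008, 0], [82, 0, 0, 0.6, 0, 0, 0], [90, 0, 0, 0.9, 0, 0, 0], [100, 0, 0, 0.9, 0, 0, 0], [100, 0, -0.2, 0.9, 0, 0, 0], [100, 0, -0.5, 0.9, 0, 0, 0], [100, 0, -0.8, 0.6, 0, 0, 0], [100, 0, -1, 0.2, 0, 0, 0.02], [100, 0, -1, 0, 0, 0, 0.02], [100, 0, -1, 0, 0, 0, 0.02], [100, 0, -1, 0, 0, 0, 0.02], [100, 0, -1, 0, 0, 0, 0.02]]])

```text
time_s: 17.9
tcp_pos: [0.445, 0.1348, 0.1626]
ee_rot: [[1.0, -0.024, 0.0], [-0.024, -1.0, -0.005], [0.0, 0.005, -1.0]]
wrist_force: [1.5, -0.2, 0.1]
gripper_width: 1.0
```

```bash
python3 - <<'E'
from h import *
s=sense();print(s["tcp_pos"])
p=capture("scene");W=cloud(p);report(p,W,dict(sp=(.577,.176),mouse=(.444,.298)),.02);save(p,"s5.png",(200,100,520,360),2)
E
```

```text
[0.44495468 0.13480959 0.16261113]
sp [583.2 178. ] 59.0 56.5 -83.3 z95 0.0434 med [586.3 181.9] 494
mouse [446.6 299.4] 99.0 59.9 -4.7 z95 0.0438 med [452.5 304. ] 846
```

View pics/s5.png

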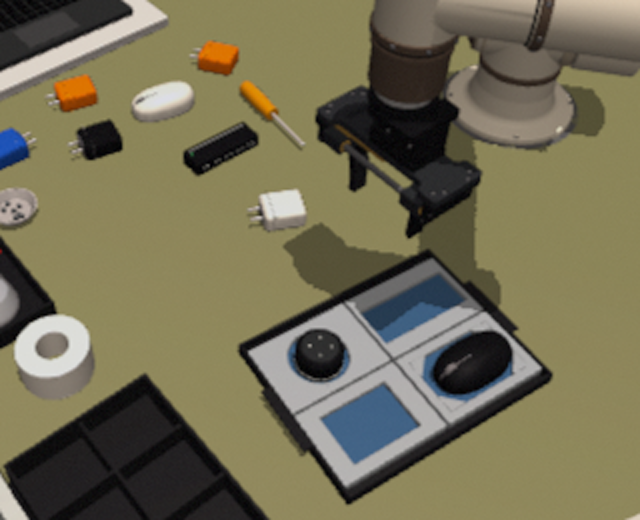

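Emit:
apply_moves(plan=[[[100, 0, -1, 0, 0, 0, 0], [100, 0, -1, 0, 0, 0, 0], [100, 0, -1, 0, 0, 0, 0], [100, 0, -1, 0, 0, 0, 0], [100, 0, -1, 0, 0, 0, 0], [100, 0, -1, 0, 0, 0, 0], [100, 0, -1, 0, 0, 0, 0], [100, 0, -1, 0, 0, 0, 0], [100, 0, -1, 0, 0, 0, 0], [100, 0, -1, 0, 0, 0, 0], [100, 0, -1, 0, 0, 0, 0], [100, 0, -1, 0, 0, 0, 0]]])

```text
time_s: 18.95
tcp_pos: [0.4415, -0.181, 0.1599]
ee_rot: [[1.0, -0.023, -0.003], [-0.023, -1.0, -0.006], [-0.003, 0.006, -1.0]]
wrist_force: [-0.8, 0.2, 0.2]
gripper_width: 0.998
```

Emit:
apply_moves(plan=[[[100, 0, -0.8, 0, 0, 0, 0], [100, 0, -0.2, 0, 0, 0, 0], [100, 0, 0, 0, 0, 0, 0], [100, 0, 0, 0, 0, 0, 0]]])

```text
time_s: 19.28
tcp_pos: [0.4406, -0.2108, 0.1583]
ee_rot: [[1.0, -0.03, -0.006], [-0.03, -1.0, -0.006], [-0.005, 0.006, -1.0]]
wrist_force: [0.2, -0.3, -0.2]
gripper_width: 1.001
```

```bash
python3 - <<'E'
from h import *
p,W=wrist("w7.png");report(p,W,OB);s=sense();print(np.array(s["ee_rot"])[:,2].round(3))
E
```

```text
t 19.2833 tcp [ 0.4406 -0.2108  0.1583] yaw -1.7 w 1.001 f [ 0.2 -0.3 -0.2]
mouse none
charger [ 575.3 -330.6] 67.4 52.8 -13.4 z95 0.0317 med [ 572.3 -326.7] 4837
hub [ 438.  -198.7] 115.1 40.9 -1.6 z95 0.0256 med [ 443.2 -199.3] 4398
speaker none
wmouse [ 444.5 -342.8] 102.9 58.1 -16.2 z95 0.0369 med [ 448.8 -337.8] 5412
wcharger [459.8 -44.2] 77.1 53.0 -28.0 z95 0.0315 med [455.7 -46.1] 3739
[-0.006 -0.005 -1.   ]
```

View pics/w7.png

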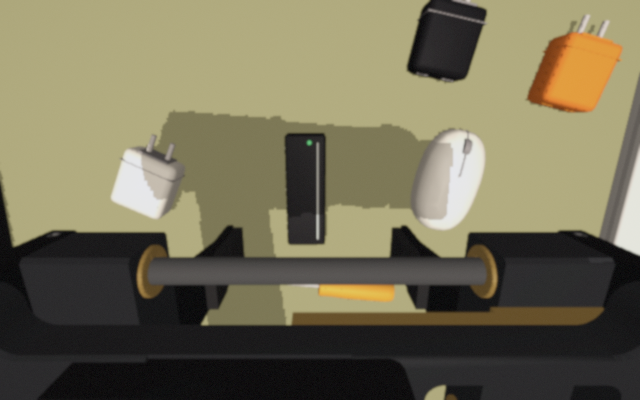

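Emit:
apply_moves(plan=[[[100, -0.1, 0.3, -0.5, 0.005, -0.006, 0], [100, 0, 0, -0.8, 0, 0, 0], [100, 0, 0, -0.8, 0, 0, 0], [100, 0, 0, -0.8, 0, 0, 0], [100, 0, 0, -0.6, 0, 0, 0], [100, 0, 0, -0.3, 0, 0, 0], [100, 0, 0, 0, 0, 0, 0]]])

```text
time_s: 19.92
tcp_pos: [0.4404, -0.1957, 0.0622]
ee_rot: [[1.0, -0.018, 0.008], [-0.018, -1.0, -0.001], [0.008, 0.001, -1.0]]
wrist_force: [-0.3, -0.8, -0.3]
gripper_width: 1.0
```

Emit:
apply_moves(plan=[[[100, -0.1, -0.1, -0.4, 0, 0.008, -0.01], [100, 0, 0, -0.4, 0, 0, 0], [100, 0, 0, -0.4, 0, 0, 0], [100, 0, 0, -0.35, 0, 0, 0], [100, 0, 0, -0.15, 0, 0, 0], [100, 0, 0, 0, 0, 0, 0]]])

```text
time_s: 20.42
tcp_pos: [0.4411, -0.197, 0.02]
ee_rot: [[1.0, -0.026, 0.006], [-0.026, -1.0, -0.002], [0.006, 0.002, -1.0]]
wrist_force: [0.7, 0.3, -0.2]
gripper_width: 1.001
```

Emit:
apply_moves(plan=[[[100, -0.12, -0.06, -0.12, 0, 0.006, 0], [0, 0, 0, -0.03, 0, 0, 0], [0, 0, 0, 0, 0, 0, 0], [0, 0, 0, 0, 0, 0, 0], [0, 0, 0, 0, 0, 0, 0], [0, 0, 0, 0, 0, 0, 0], [0, 0, 0, 0, 0, 0, 0], [0, 0, 0, 0, 0, 0, 0]]])

```text
time_s: 21.08
tcp_pos: [0.4395, -0.199, 0.018]
ee_rot: [[1.0, -0.026, 0.004], [-0.026, -1.0, -0.003], [0.004, 0.003, -1.0]]
wrist_force: [1.1, -0.2, -0.0]
gripper_width: 0.558
```

Emit:
apply_moves(plan=[[[0, 0, 0, 0, 0, 0, 0], [0, 0, 0, 0, 0, 0, 0], [0, 0, 0, 0, 0, 0, 0], [0, 0, 0, 0, 0, 0, 0]]])

```text
time_s: 21.42
tcp_pos: [0.4397, -0.1991, 0.0182]
ee_rot: [[1.0, -0.026, 0.005], [-0.026, -1.0, -0.003], [0.005, 0.003, -1.0]]
wrist_force: [-0.1, 0.0, 0.5]
gripper_width: 0.462
```

Emit:
apply_moves(plan=[[[0, 0, 0, 0.3, 0, 0, 0], [0, 0, 0, 0.6, 0, 0, 0], [0, 0, 0, 0.8, 0, 0, 0], [0, 0, 0.2, 0.9, 0, 0, 0], [0, 0, 0.5, 0.6, 0, 0, 0], [0, 0, 0.8, 0.3, 0, 0, 0], [0, 0, 0.9, 0, 0, 0, -0.02], [0, 0, 0.9, 0, 0, 0, -0.02], [0, 0, 0.9, 0, 0, 0, -0.02], [0, 0, 0.9, 0, 0, 0, -0.02], [0, 0, 0.9, 0, 0, 0, 0], [0, 0, 0.9, 0, 0, 0, 0]]])

```text
time_s: 22.42
tcp_pos: [0.4353, -0.0222, 0.1134]
ee_rot: [[0.993, -0.12, 0.003], [-0.12, -0.993, 0.0], [0.003, -0.0, -1.0]]
wrist_force: [0.1, 0.5, -1.2]
gripper_width: 0.453
```

Emit:
apply_moves(plan=[[[0, 0, 0.95, 0, 0, 0, 0], [0, 0, 0.95, 0, 0, 0, 0], [0, 0, 0.95, 0, 0, 0, 0], [0, 0, 0.95, 0, 0, 0, 0], [0, 0, 0.95, 0, 0, 0, 0], [0, 0, 0.95, 0, 0, 0, 0], [0, 0, 0.9, 0, 0, 0, 0], [0, 0, 0.6, 0, 0, 0, 0], [0, 0, 0.4, 0, 0, 0, 0], [0, 0, 0.2, 0, 0, 0, 0], [0, 0, 0, 0, 0, 0, 0], [0, 0, 0, 0, 0, 0, 0]]])

```text
time_s: 23.42
tcp_pos: [0.4309, 0.1853, 0.1177]
ee_rot: [[0.993, -0.115, 0.003], [-0.115, -0.993, 0.002], [0.003, -0.003, -1.0]]
wrist_force: [-0.1, 0.4, -1.5]
gripper_width: 0.459
```

```bash
python3 - <<'E'
from h import *
p,W=wrist("w8.png");blues(p,W)
E
```

```text
t 23.4167 tcp [0.4309 0.1853 0.1177] yaw -6.6 w 0.459 f [-0.1  0.4 -1.5]
blue [179.  38.] [574.3 281.8] 66.7 57.8 82.2 z 0.0082 6369
blue [322.  42.] [562.5 174.1] 75.2 43.4 -85.7 z 0.0082 1668
blue [307. 136.] [483.1 188. ] 55.8 26.0 83.6 z 0.0081 1383
blue [209. 168.] [459.1 281.6] 102.9 56.0 34.6 z 0.0081 1941
```

View pics/w8.png

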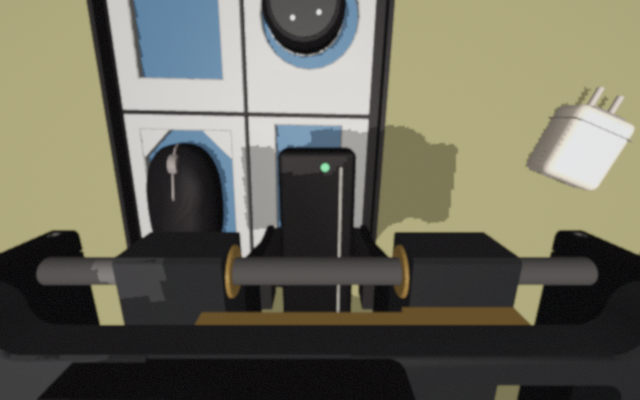

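Emit:
apply_moves(plan=[[[0, 0.05, 0.4, -0.3, 0, 0, -0.015], [0, 0, 0.03, -0.5, 0, 0, 0], [0, 0, 0.03, -0.6, 0, 0, 0], [0, 0, 0, -0.6, 0, 0, 0], [0, 0, 0, -0.4, 0, 0, 0], [0, 0, 0, -0.2, 0, 0, 0], [0, 0, 0, 0, 0, 0, 0]]])

```text
time_s: 24.05
tcp_pos: [0.4326, 0.1907, 0.0516]
ee_rot: [[0.99, -0.14, 0.004], [-0.14, -0.99, 0.003], [0.003, -0.003, -1.0]]
wrist_force: [0.0, -0.1, -1.2]
gripper_width: 0.459
```

Emit:
apply_moves(plan=[[[0, 0, 0.15, -0.2, 0, 0, 0], [0, 0, 0.03, -0.2, 0, 0, 0], [0, 0, 0, -0.2, 0, 0, 0], [0, 0, 0, -0.15, 0, 0, 0], [0, 0, 0, 0, 0, 0, 0]]])

```text
time_s: 24.47
tcp_pos: [0.4339, 0.1953, 0.0329]
ee_rot: [[0.99, -0.142, 0.007], [-0.142, -0.99, 0.005], [0.006, -0.006, -1.0]]
wrist_force: [0.5, -0.6, -0.2]
gripper_width: 0.454
```

Emit:
apply_moves(plan=[[[0, -0.08, 0, -0.16, -0.005, 0.007, 0], [0, 0, 0, -0.12, 0, 0, 0], [0, 0, 0, -0.1, 0, 0, 0]]])

```text
time_s: 24.72
tcp_pos: [0.4324, 0.1959, 0.025]
ee_rot: [[0.99, -0.14, -0.0], [-0.14, -0.99, -0.001], [0.0, 0.001, -1.0]]
wrist_force: [-12.2, -1.8, 40.4]
gripper_width: 0.457
```

Contact at z = 0.025, as expected for the floor. Ease off, release and lift.

Emit:
apply_moves(plan=[[[0, 0, 0, 0.03, 0, 0, 0], [62, 0, 0, 0, 0, 0, 0], [62, 0, 0, 0, 0, 0, 0], [62, 0, 0, 0, 0, 0, 0]]])

```text
time_s: 25.05
tcp_pos: [0.4333, 0.1971, 0.027]
ee_rot: [[0.99, -0.138, 0.003], [-0.138, -0.99, 0.001], [0.003, -0.002, -1.0]]
wrist_force: [-0.2, 0.6, 1.0]
gripper_width: 0.581
```

Emit:
apply_moves(plan=[[[62, 0, 0, 0.2, 0, 0, 0], [62, 0, 0, 0.6, 0, 0, 0], [80, 0, 0, 0.9, 0, 0, 0], [100, 0, 0, 0.9, 0, 0, 0], [100, 0.1, -0.2, 0.9, 0, 0, 0], [100, 0.2, -0.5, 0.9, 0, 0, 0], [100, 0.3, -0.8, 0.6, 0, 0, 0], [100, 0.3, -1, 0.2, 0, 0, 0], [100, 0.3, -1, 0, 0, 0, 0], [100, 0.3, -1, 0, 0, 0, 0], [100, 0.3, -1, 0, 0, 0, 0], [100, 0.3, -1, 0, 0, 0, 0]]])

```text
time_s: 26.05
tcp_pos: [0.4865, 0.0304, 0.167]
ee_rot: [[0.992, -0.128, 0.008], [-0.128, -0.992, 0.0], [0.008, -0.001, -1.0]]
wrist_force: [0.3, -0.5, 0.7]
gripper_width: 1.002
```

```bash
python3 - <<'E'
from h import *
s=sense();print(s["tcp_pos"])
p=capture("scene");W=cloud(p);report(p,W,dict(sp=(.577,.176),mouse=(.444,.298),hub=(.43,.195)),.02);save(p,"s6.png",(200,100,520,360),2)
E
```

```text
[0.48650481 0.0303959  0.16695628]
sp [581.9 178. ] 58.7 57.7 48.8 z95 0.0434 med [586.3 182.1] 488
mouse [445.8 300.2] 99.2 59.3 -3.0 z95 0.0440 med [452.4 304.1] 848
hub [432.4 196.6] 118.0 42.6 -9.1 z95 0.0328 med [436.2 199. ] 665
```

View pics/s6.png

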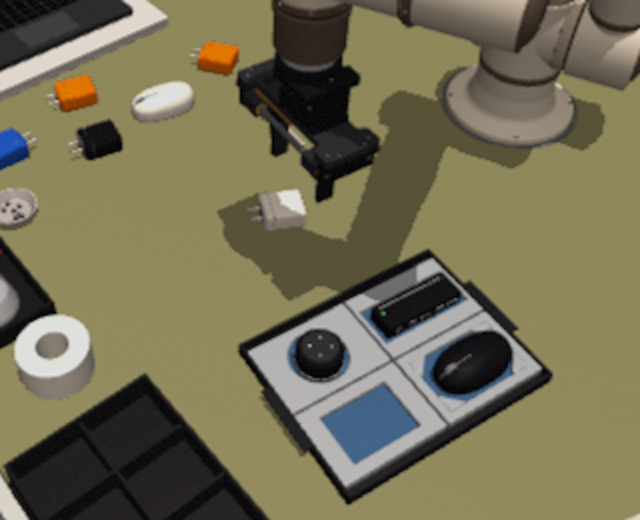

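Emit:
apply_moves(plan=[[[100, 0.25, -1, 0, 0, 0, -0.01], [100, 0.25, -1, 0, 0, 0, -0.01], [100, 0.25, -1, 0, 0, 0, -0.01], [100, 0.25, -1, 0, 0, 0, -0.01], [100, 0.25, -1, 0, 0, 0, -0.01], [100, 0.25, -1, 0, 0, 0, -0.01], [100, 0.25, -1, 0, 0, 0, -0.01], [100, 0.25, -1, 0, 0, 0, -0.01], [100, 0.25, -1, 0, 0, 0, -0.01], [100, 0.25, -1, 0, 0, 0, -0.01], [100, 0.25, -1, 0, 0, 0, 0], [100, 0.25, -1, 0, 0, 0, 0]]])

```text
time_s: 27.1
tcp_pos: [0.5621, -0.2864, 0.1688]
ee_rot: [[0.972, -0.234, 0.007], [-0.234, -0.972, -0.0], [0.007, -0.001, -1.0]]
wrist_force: [1.4, 0.1, -0.3]
gripper_width: 0.998
```

Emit:
apply_moves(plan=[[[100, 0.15, -0.9, 0, 0, 0, 0], [100, 0.1, -0.5, 0, 0, 0, 0], [100, 0, 0, 0, 0, 0, 0], [100, 0, 0, 0, 0, 0, 0]]])

```text
time_s: 27.43
tcp_pos: [0.5681, -0.3283, 0.1672]
ee_rot: [[0.971, -0.24, 0.005], [-0.24, -0.971, -0.0], [0.005, -0.001, -1.0]]
wrist_force: [-0.3, 1.3, -0.6]
gripper_width: 0.998
```

```bash
python3 - <<'E'
from h import *
p,W=wrist("w9.png");report(p,W,OB);s=sense();print(np.array(s["ee_rot"])[:,2].round(3))
report(p,W,OB,.025)
E
```

```text
t 27.4333 tcp [ 0.5681 -0.3283  0.1672] yaw -13.9 w 0.998 f [-0.3  1.3 -0.6]
mouse none
charger [ 582.1 -332.3] 76.1 51.8 -13.8 z95 0.0315 med [ 577.5 -331.2] 3080
hub none
speaker none
wmouse [ 436.1 -341.6] 59.2 41.9 84.7 z95 0.0371 med [ 439.2 -340.6] 1345
wcharger none
[ 0.005 -0.    -1.   ]
mouse none
charger [ 573.8 -330.2] 59.5 51.4 -13.3 z95 0.0315 med [ 575.2 -330.7] 2839
hub none
speaker none
wmouse [ 437.1 -342.2] 56.7 38.7 78.0 z95 0.0371 med [ 439.2 -341.4] 1300
wcharger none
```

View pics/w9.png

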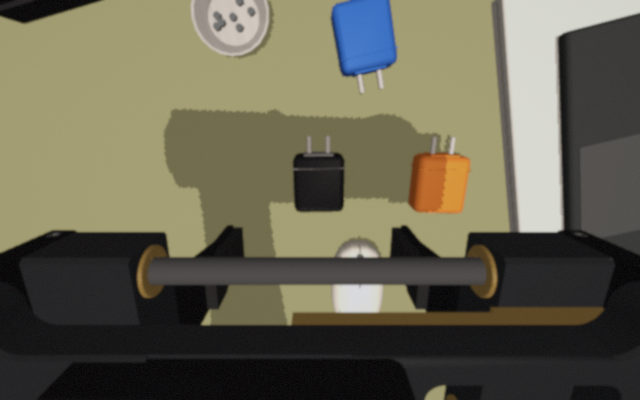

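Emit:
apply_moves(plan=[[[100, 0.2, -0.1, -0.5, 0, 0.005, 0], [100, 0, -0.05, -0.8, 0, 0, 0], [100, 0, -0.05, -0.8, 0, 0, 0], [100, 0, -0.05, -0.8, 0, 0, 0], [100, 0, 0, -0.8, 0, 0, 0], [100, 0, 0, -0.4, 0, 0, 0], [100, 0, 0, 0, 0, 0, 0]]])

```text
time_s: 28.07
tcp_pos: [0.5745, -0.3278, 0.0594]
ee_rot: [[0.973, -0.232, 0.001], [-0.232, -0.973, -0.0], [0.001, -0.0, -1.0]]
wrist_force: [-0.6, -0.0, -0.2]
gripper_width: 0.999
```

Emit:
apply_moves(plan=[[[100, 0, -0.1, -0.4, 0, 0, 0], [100, 0, -0.02, -0.4, 0, 0, 0], [100, 0, 0, -0.4, 0, 0, 0], [100, -0.03, 0, -0.35, 0, 0, 0], [100, 0, 0, -0.1, 0, 0, 0], [100, 0, 0, 0, 0, 0, 0]]])

```text
time_s: 28.57
tcp_pos: [0.5757, -0.3302, 0.0162]
ee_rot: [[0.973, -0.229, 0.005], [-0.229, -0.973, -0.002], [0.005, 0.001, -1.0]]
wrist_force: [-1.2, 0.4, 0.6]
gripper_width: 0.999
```

Emit:
apply_moves(plan=[[[100, -0.08, 0, 0.06, 0, 0.005, 0], [0, 0, 0, 0, 0, 0, 0], [0, 0, 0, 0, 0, 0, 0], [0, 0, 0, 0, 0, 0, 0], [0, 0, 0, 0, 0, 0, 0], [0, 0, 0, 0, 0, 0, 0], [0, 0, 0, 0, 0, 0, 0], [0, 0, 0, 0, 0, 0, 0], [0, 0, 0, 0, 0, 0, 0], [0, 0, 0, 0, 0, 0, 0]]])

```text
time_s: 29.4
tcp_pos: [0.575, -0.3311, 0.0207]
ee_rot: [[0.973, -0.229, 0.004], [-0.229, -0.973, -0.004], [0.005, 0.003, -1.0]]
wrist_force: [-0.5, 0.3, -0.3]
gripper_width: 0.593
```

Emit:
apply_moves(plan=[[[0, 0, 0, 0.3, 0, 0, 0], [0, 0, 0, 0.6, 0, 0, 0], [0, 0, 0, 0.8, 0, 0, 0], [0, 0, 0.2, 0.9, 0, 0, 0], [0, 0, 0.5, 0.6, 0, 0, 0], [0, 0, 0.8, 0.3, 0, 0, 0], [0, 0, 0.9, 0, 0, 0, 0.02], [0, 0, 0.9, 0, 0, 0, 0.02], [0, 0, 0.9, 0, 0, 0, 0.02], [0, 0, 0.9, 0, 0, 0, 0.02], [0, 0, 0.9, 0, 0, 0, 0.02], [0, 0, 0.9, 0, 0, 0, 0]]])

```text
time_s: 30.4
tcp_pos: [0.5703, -0.1548, 0.1132]
ee_rot: [[0.991, -0.136, -0.0], [-0.136, -0.991, -0.0], [-0.0, 0.0, -1.0]]
wrist_force: [-0.4, 0.7, -1.3]
gripper_width: 0.594
```

Emit:
apply_moves(plan=[[[0, 0, 0.95, 0, 0, 0, 0], [0, 0, 0.95, 0, 0, 0, 0], [0, 0, 0.95, 0, 0, 0, 0], [0, 0, 0.95, 0, 0, 0, 0], [0, 0, 0.95, 0, 0, 0, 0], [0, 0, 0.95, 0, 0, 0, 0], [0, 0, 0.95, 0, 0, 0, 0], [0, 0, 0.95, 0, 0, 0, 0], [0, 0, 0.95, 0, 0, 0, 0], [0, 0, 0.95, 0, 0, 0, 0], [0, 0, 0.95, 0, 0, 0, 0], [0, 0, 0.95, 0, 0, 0, 0]]])

```text
time_s: 31.4
tcp_pos: [0.5653, 0.1445, 0.1174]
ee_rot: [[0.991, -0.137, -0.002], [-0.137, -0.991, 0.001], [-0.003, -0.001, -1.0]]
wrist_force: [1.0, -0.5, -2.2]
gripper_width: 0.598
```

Emit:
apply_moves(plan=[[[0, 0.2, 0.95, 0, 0, 0, 0], [0, 0.2, 0.95, 0, 0, 0, 0], [0, 0.2, 0.95, 0, 0, 0, 0], [0, 0.1, 0.95, 0, 0, 0, 0], [0, 0, 0.8, 0, 0, 0, 0], [0, 0, 0.4, 0, 0, 0, 0], [0, 0, 0.1, 0, 0, 0, 0], [0, 0, 0, 0, 0, 0, 0], [0, 0, 0, 0, 0, 0, 0]]])

```text
time_s: 32.15
tcp_pos: [0.5799, 0.2818, 0.1188]
ee_rot: [[0.991, -0.132, -0.005], [-0.132, -0.991, 0.001], [-0.005, -0.0, -1.0]]
wrist_force: [0.5, -0.8, -1.9]
gripper_width: 0.595
```

```bash
python3 - <<'E'
from h import *
p,W=wrist("w10.png");blues(p,W);s=sense();print(np.array(s["ee_rot"])[:,2].round(3))
E
```

```text
t 32.15 tcp [0.5799 0.2818 0.1188] yaw -7.6 w 0.595 f [ 0.5 -0.8 -1.9]
blue [28.  6.] [760.1 487.8] 56.4 6.2 -84.3 z 0.0128 853
blue [320. 160.] [607.6 276.1] 67.7 59.2 82.3 z 0.0080 4151
blue [427. 171.] [583.7 181.6] 75.1 52.7 -43.2 z 0.0080 660
[-0.005  0.001 -1.   ]
```

View pics/w10.png

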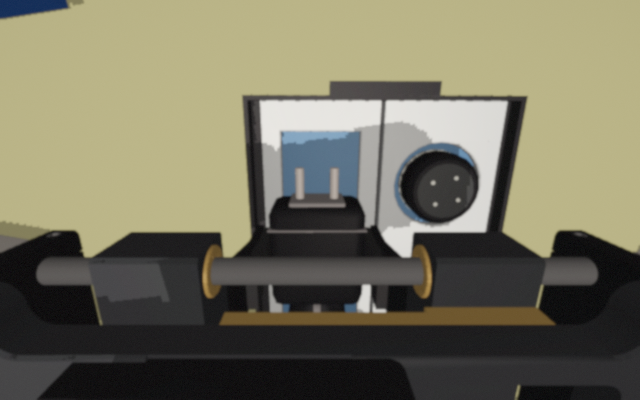

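Emit:
apply_moves(plan=[[[0, 0.1, 0.05, -0.3, 0, -0.005, 0], [0, 0, 0.03, -0.5, 0, 0, 0], [0, 0, 0.03, -0.6, 0, 0, 0], [0, 0, 0, -0.6, 0, 0, 0], [0, 0, 0, -0.4, 0, 0, 0], [0, 0, 0, -0.2, 0, 0, 0], [0, 0, 0, 0, 0, 0, 0]]])

```text
time_s: 32.78
tcp_pos: [0.5835, 0.2773, 0.0508]
ee_rot: [[0.99, -0.141, 0.001], [-0.141, -0.99, 0.001], [0.001, -0.001, -1.0]]
wrist_force: [0.4, 0.6, -2.1]
gripper_width: 0.592
```

Emit:
apply_moves(plan=[[[0, 0, 0.1, -0.2, 0, 0, 0], [0, 0, 0.02, -0.2, 0, 0, 0], [0, 0, 0, -0.2, 0, 0, 0], [0, 0, 0, -0.1, 0, 0, 0], [0, 0, 0, 0, 0, 0, 0]]])

```text
time_s: 33.2
tcp_pos: [0.5849, 0.2807, 0.0333]
ee_rot: [[0.99, -0.141, 0.004], [-0.141, -0.99, 0.003], [0.004, -0.003, -1.0]]
wrist_force: [0.9, -0.8, -1.9]
gripper_width: 0.592
```

Emit:
apply_moves(plan=[[[0, -0.06, -0.03, -0.14, -0.003, 0.004, 0], [0, 0, 0, -0.1, 0, 0, 0], [0, 0, 0, -0.06, 0, 0, 0]]])

```text
time_s: 33.45
tcp_pos: [0.5839, 0.2805, 0.0276]
ee_rot: [[0.99, -0.14, 0.001], [-0.14, -0.99, -0.0], [0.002, 0.0, -1.0]]
wrist_force: [-5.8, -1.2, 12.9]
gripper_width: 0.597
```

Contact at z ≈ 0.0276, as predicted for the floor. Release and lift.

Emit:
apply_moves(plan=[[[0, 0, 0, 0, 0, 0, 0], [76, 0, 0, 0, 0, 0, 0], [76, 0, 0, 0, 0, 0, 0], [76, 0, 0, 0, 0, 0, 0], [76, 0, 0, 0, 0, 0, 0]]])

```text
time_s: 33.87
tcp_pos: [0.5852, 0.2816, 0.0296]
ee_rot: [[0.99, -0.139, 0.006], [-0.139, -0.99, 0.002], [0.005, -0.003, -1.0]]
wrist_force: [-0.5, -1.2, 0.1]
gripper_width: 0.741
```

Emit:
apply_moves(plan=[[[76, 0, 0, 0.2, 0, 0, 0], [76, 0, 0, 0.6, 0, 0, 0], [76, 0, 0, 0.9, 0, 0, 0], [80, 0, 0, 0.9, 0, 0, 0], [80, 0, 0, 0.9, 0, 0, 0], [80, -0.4, 0, 0.9, 0, 0, 0], [80, -0.8, 0, 0.9, 0, 0, 0], [80, -0.8, 0, 0.6, 0, 0, 0], [80, -0.4, 0, 0.2, 0, 0, 0], [80, 0, 0, 0, 0, 0, 0], [80, 0, 0, 0, 0, 0, 0]]])

```text
time_s: 34.78
tcp_pos: [0.5229, 0.28, 0.1899]
ee_rot: [[0.99, -0.14, 0.006], [-0.14, -0.99, 0.002], [0.006, -0.003, -1.0]]
wrist_force: [0.1, 0.5, -0.6]
gripper_width: 0.802
```

```bash
python3 - <<'E'
from h import *
D=dict(sp=(.577,.176),mouse=(.444,.298),hub=(.43,.195),ch=(.59,.279))
p,W=wrist("w11.png");report(p,W,D,.02);blues(p,W)
p=capture("scene");W=cloud(p);report(p,W,D,.012);report(p,W,dict(ch=(.59,.279)),.03);report(p,W,OB);save(p,"s7.png",(200,100,520,360),2)
E
```

```text
t 34.7833 tcp [0.5229 0.28   0.1899] yaw -8.1 w 0.802 f [ 0.1  0.5 -0.6]
sp [579.6 179.5] 58.8 58.6 40.3 z95 0.0432 med [580.8 181.7] 2992
mouse [467.2 298.8] 58.7 54.2 83.5 z95 0.0432 med [468.5 296.9] 2077
hub [459.8 194.2] 57.7 40.6 -7.6 z95 0.0325 med [471.6 189.8] 1299
ch [590.6 281. ] 77.0 52.0 -7.9 z95 0.0386 med [584.8 281.7] 3153
blue [315. 104.] [591.7 278.4] 94.0 67.9 -8.1 z 0.0081 2234
blue [399. 122.] [577.4 176.4] 74.8 69.1 5.7 z 0.0081 655
blue [402. 209.] [455.8 190.9] 76.9 54.9 -7.9 z 0.0081 628
blue [317. 221.] [465.1 295.4] 75.1 73.3 81.4 z 0.0080 1068
sp [578.  182.9] 139.3 121.6 -8.3 z95 0.0420 med [585.8 185.8] 1822
mouse [442.9 288.5] 139.1 118.6 -7.7 z95 0.0432 med [454.2 305.8] 1503
hub [435.4 178.7] 111.0 75.3 -7.7 z95 0.0328 med [446.5 190. ] 806
ch [588.8 268.5] 138.4 118.4 -8.1 z95 0.0377 med [589. 281.] 1835
ch [584.2 280.5] 59.4 52.3 -7.7 z95 0.0389 med [586.4 281.9] 536
mouse none
charger none
hub none
speaker none
wmouse [ 446.6 -339.8] 102.3 54.2 -14.0 z95 0.0364 med [ 450.6 -335.3] 400
wcharger [460.7 -44.5] 78.4 54.3 -29.1 z95 0.0318 med [459.2 -36.5] 375
```

View pics/s7.png

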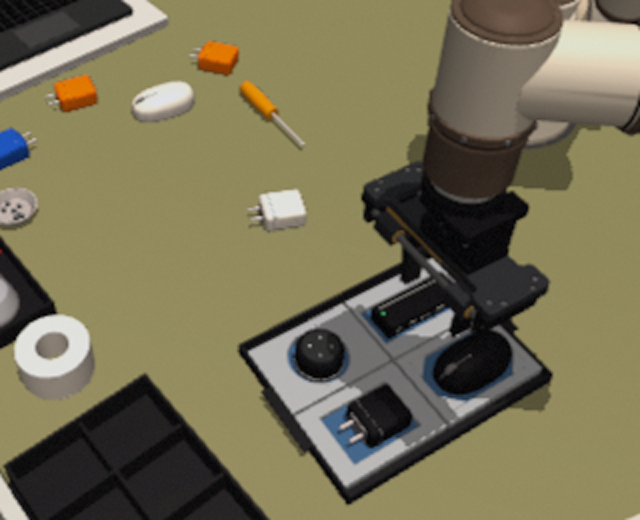

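View pics/w11.png

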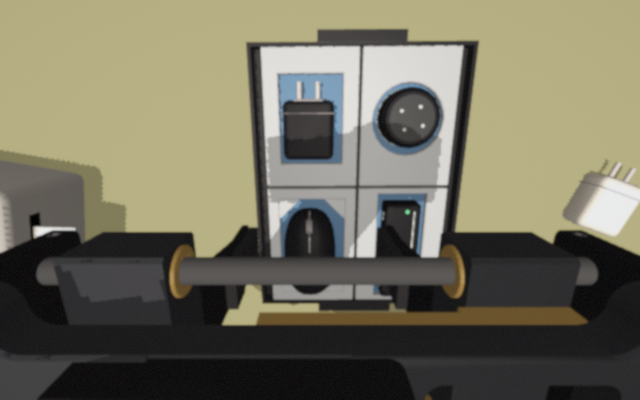

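```bash
python3 -c "
from station import finish_job
print(finish_job())"
```

```text
the job is handed in; nothing more can be done
None
```

I placed the black speaker, mouse, hub and charger each in its own pocket, lowered them until they touched the floor, released them and handed the job in at about 35 s. The job gives no verdict, so what follows rests on my own last checks.

- **Seating:** with the wrist or scene camera, the tops of all four now stand about 7 mm higher than when they lay on the bench. That matches the pocket floor height, so none is on a rim.
- **Position:** the charger, mouse and hub are within about 3 mm of their pocket centres. The speaker is within about 4 mm in the wrist camera and about 5 mm in the scene camera. The limit is 14 mm.
- **White items:** neither was touched. The scene camera put the white charger within 1 mm and the white mouse within about 3 mm of their first positions, which is about the measuring noise.
- **Robot:** at hand-in the gripper was about 19 cm above the bench, touching nothing.

**Disagreements:**
- At the start the top camera put the objects 6–9 mm lower in x than the scene and wrist cameras, so I used the wrist camera for every grasp and placing.
- The brief contact force on set-down reached 40 N at the wrist, for the hub. The wrist limit is 120 N.

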